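# Make up a bearing kit for a revolving display stand

### The arm

A 6-joint arm with a two-finger parallel gripper is mounted at the origin on the work surface. World frame = base frame: x ahead of the robot, y to its left, z up, the work surface at z = 0. Lengths are in m, angles in rad, forces in N, time in s.
With the tool pointing down it reaches from about 0.4 to 0.825 m from the base axis. Payload 7 kg.
Tool frame: the origin (TCP) lies on the centre line of the jaws, within the pads' length; the fingertips stand 17 mm ahead of it and the grasp point (between the pads) lies 2 mm behind it; z points along the fingers, y is the line along which they close (so a half turn about z gives the same grasp; the last joint's range is limited). The gripper opens to 85 mm and grips with 20 to 120 N. Pads are 22 mm wide; open, the fingers measure 114 mm over their backs; the gripper's body (76 mm by 85 mm) begins 54 mm behind the grasp point. The pads swing forward as they close: fully open they stand 13 mm farther back than shut.
Start: joints at [1.558, 0.359, 0.012, 0, -1.224, -0.288], TCP at [0.2, 0.645, 0.248] pointing down, gripper open.
Joint ranges: [-3.07, 3.07], [-1.43, 2.12], [-1.02, 1.25], [-3.03, 1.67], [-3.05, -0], [-3.03, 3.03]. Speed limits (rad/s): [2.39, 2.39, 3.01, 3.14, 3.14, 3.14].

### API

Orientations are given as a unit quaternion [w, x, y, z].
In Python, from workcell import r gives the robot as it stands.
- The arm moves only by the tool drive_tool, never from a script. Its argument "moves" is one flat list of numbers, 4 for each row, row after row: the shift along the tool's x, y, z scaled (see below), then the turn about the tool's z scaled (see below). A call has 1 to 8 rows; each row shifts and turns the commanded pose from where the row before left it, along the tool's axes as they then stand; what a row does not reach is not made up. The controller multiplies each number of a shift by 0.3 m and each number of a turn by 90 degrees. A row lasts 1/10 s, in which the tool goes at most 50 mm and 8.59 degrees, less where a joint would pass 70% of its speed; a pose out of reach is approached as far as the arm can. A call with a number of a shift or a turn outside -1 to 1 is refused whole. A call with a gripper value outside its range is refused whole. "claw" is the opening, from 0 (shut) to 1 (fully open), set as the call begins (left out, the last holds). The fingers move at their own pace and stop on an object; "force" is the grip in N (left out, the last holds). Time passes only in rows, so rows that do not move let the fingers close. It gives the time, the measured TCP pose, the force, the opening and the grip force at its end, in the units of the state.
- r.observe(): the state, without advancing time (a new reading comes with each control period).
- r.read_camera(name): name is "scene" or "top"; returns (picture, depth): 420x560x3 uint8, red, green, blue; 420x560 float32, m along the optical axis (not along the pixel's ray), 0 where there is no reading.
- r.camera_params(name): a dict with "K" (3x3 intrinsics, pixels), "position" and "orientation" of the camera in the world. Camera axes: x right, y down, z forward; pixel columns grow to the right and rows downward; lengths in m; the calibration is good to about 2 mm. A picture is of the moment at which its call begins. camera_params takes no time and is no camera call.
- r.close_job(): hands the job in; it is judged then, once.
The state is a dict: "clock": time; "joints": joint angles; "qvel": joint speeds; "tau": joint torques, N m; "position": TCP position; "tool_rot": TCP orientation; "contact_force": force on the tool from outside, world axes, zero at the start; "wrist_torque": the same for the moment, N m; "opening": finger opening in m; "grasp_force": force on a finger pad.
Only numpy, scipy, OpenCV 4.12 (cv2) and the standard library are available. Lean on these libraries where they do the work, as an engineer would, in place of code of your own. Each camera call takes 0.05 s, during which the arm holds its last target. There are 200 camera calls.

### The job

Make up the bearing kit for the display turntable: stand the wooden cup in its place under the feeder's spout, slide the shutter open so that every steel ball runs into the cup, and slide the shutter fully shut again. Then stand the filled cup upright in the plywood tray, every ball still in it, and put all the 30 mm wide brass sleeves in the tray beside the cup. Leave the 20 mm and 40 mm sleeves, the tape measure and the teacup where they are.

Things in the scene. Friction and masses are not known exactly. Their poses are not given: they have to be found in the camera images.
- cup_mid (a point): plain wooden cup, open on top, 66 mm across outside, 70 mm tall, wall 3 mm, bottom 4 mm thick; the point is on its axis half-way up (35 mm above its underside), z up its axis. It starts empty, standing on the table
- cup: the same cup, origin at the centre of its underside
- cup_place (a point): centre of the cup's place under the feeder's spout, on the feeder's base plate, whose top is 4 mm above the table. x points from here to the hopper. Lips 10 mm high, about 4 mm clear of the cup, bound it on +y, -y and +x; it is open towards -x and above
- spout (a point): middle of the spout's tip, on the chute floor, over the cup's +x side. The chute (42 mm wide, 3 mm floor, walls 20 mm high) rises from here at 20 degrees along +x of the cup_place frame to the clear hopper, whose front wall is 72 mm and back 180 mm from the cup's centre; the feeder's top is 212 mm above the table
- shutter (a joint): sliding steel shutter under the hopper: 0 shut (it may start up to 3 mm open), 0.045 m fully open; it slides along +y of the cup_place frame, opposed by about 1.5 N of friction, and stays where it is left. All balls run out within 2 or 3 s once it is fully open
- shutter_knob (a point): middle of the upright black knob on the shutter's arm, 16 mm in diameter and 40 mm tall (20 mm above and below this point), standing at the feeder's +y side; it moves with the shutter
- tray: fixed open plywood tray, 220 (its x) x 150 (its y) x 34 mm high, walls and floor 6 mm; origin at the centre of its underside
- ball0_center (a point): centre of a steel ball, 16 mm in diameter, in the hopper at the start (may be absent: 4 to 8 are present)
- ball1_center (a point): centre of a steel ball, 16 mm in diameter, in the hopper at the start (may be absent: 4 to 8 are present)
- ball2_center (a point): centre of a steel ball, 16 mm in diameter, in the hopper at the start (may be absent: 4 to 8 are present)
- ball3_center (a point): centre of a steel ball, 16 mm in diameter, in the hopper at the start (may be absent: 4 to 8 are present)
- ball4_center (a point): centre of a steel ball, 16 mm in diameter, in the hopper at the start (may be absent: 4 to 8 are present)
- ball5_center (a point): centre of a steel ball, 16 mm in diameter, in the hopper at the start (may be absent: 4 to 8 are present)
- ball6_center (a point): centre of a steel ball, 16 mm in diameter, in the hopper at the start (may be absent: 4 to 8 are present)
- ball7_center (a point): centre of a steel ball, 16 mm in diameter, in the hopper at the start (may be absent: 4 to 8 are present)
- sleeve_a_mid (a point): brass sleeve of the wanted size, 30 mm outside diameter, 20 mm bore, 28 mm tall, standing on the table (may be absent: 2 to 4 are present); the point is on its axis half-way up
- sleeve_b_mid (a point): brass sleeve of the wanted size, 30 mm outside diameter, 20 mm bore, 28 mm tall, standing on the table (may be absent: 2 to 4 are present); the point is on its axis half-way up
- sleeve_c_mid (a point): brass sleeve of the wanted size, 30 mm outside diameter, 20 mm bore, 28 mm tall, standing on the table (may be absent: 2 to 4 are present); the point is on its axis half-way up
- sleeve_d_mid (a point): brass sleeve of the wanted size, 30 mm outside diameter, 20 mm bore, 28 mm tall, standing on the table (may be absent: 2 to 4 are present); the point is on its axis half-way up
- small_a_mid (a point): brass sleeve of a wrong size, 20 mm outside diameter, 28 mm tall, standing on the table; the point is on its axis half-way up
- large_a_mid (a point): brass sleeve of a wrong size, 40 mm outside diameter, 28 mm tall, standing on the table; the point is on its axis half-way up
- large_b_mid (a point): brass sleeve of a wrong size, 40 mm outside diameter, 28 mm tall, standing on the table; the point is on its axis half-way up
- tape: loose tape measure, about 65 x 40 x 60 mm, a bystander; origin under its centre
- teacup: loose white teacup, 64 mm across and 45 mm tall, a bystander; origin under its centre

How it is judged:
By the outcome, as a careful person would: the job done as asked, in the order asked, and still so for the second after the job is handed in, with the robot touching nothing.
Of ball0, ball1, ball2, ball3, ball4, ball5, ball6, ball7 only 4 to 8 are there at a start; the rules pass over those that are not, and their reading is None.
Of sleeve_a, sleeve_b, sleeve_c, sleeve_d only 2 to 4 are there at a start; the rules pass over those that are not, and their reading is None.
At some moment in a run one of sleeve_a, sleeve_b, sleeve_c, sleeve_d may be knocked a few centimetres aside while the robot is not near it.
It also fails if it takes over 210 s, if anything falls off the work surface, if the arm or the gripper's body presses on something with over 40 N, if the wrist force passes 120 N, or if a joint passes its speed limit or range.

## Working session

There is one attempt and no reset: what is moved stays moved. The work goes in short steps, Python scripts to look and compute and a tool call to move; the robot and the scene stay as the last step left them, time stands still between calls to the robot, and variables do not carry over. Pictures are saved under pics/ and viewed, at most 14 in all, crops included, and the job is handed in when it is done.

Besides the shell and the picture viewer there is one more tool, called after "Request:" as a command line: name --argument value ..., lists and objects as JSON in quotes. drive_tool: Moves the arm, as the interface text tells. Shifts and turns lie within -1 to 1; 1 stands for 0.3 m of shift or 90 degrees of turn. Its arguments: {"type":"object","properties":{"moves":{"type":"array","items":{"type":"number"}},"claw":{"type":"number"},"force":{"type":"number"}},"required":["moves"]}

```bash
ls; mkdir -p pics; cat > h.py <<'E'
import numpy as np, cv2
from scipy.spatial.transform import Rotation as R
from workcell import r
def rot(q): return R.from_quat([q[1],q[2],q[3],q[0]])
def cast(p,uv,z):
    K=np.array(p["K"]);d=rot(p["orientation"]).apply(np.linalg.inv(K)@np.array([uv[0],uv[1],1.]))
    o=np.array(p["position"]);return o+d*(z-o[2])/d[2]
def proj(p,X):
    K=np.array(p["K"]);c=rot(p["orientation"]).inv().apply(np.array(X)-p["position"]);c=K@c;return c[:2]/c[2]
def cloud(p,dep):
    K=np.array(p["K"]);v,u=np.mgrid[:dep.shape[0],:dep.shape[1]]
    c=np.stack([u,v,np.ones_like(u)],-1)@np.linalg.inv(K).T*dep[...,None]
    return rot(p["orientation"]).apply(c.reshape(-1,3)).reshape(c.shape)+np.array(p["position"])
def snap(n,f):
    im,d=r.read_camera(n);cv2.imwrite("pics/"+f+".png",im[...,::-1]);np.save("pics/"+f+".npy",d);return im,d
def rel(X):
    s=r.observe();return np.round(rot(s["tool_rot"]).inv().apply(np.array(X)-s["position"])/0.3,4)
E
python3 - <<'E'
from h import *
for n in("scene","top"):
    snap(n,n+"0");print(n,r.camera_params(n))
s=r.observe();print(s["position"],s["tool_rot"],s["clock"],s["contact_force"]);print(rot(s["tool_rot"]).as_matrix().round(3))
E
```

```text
pics
scene {'K': array([[490.79547869,   0.        , 277.64642096],
       [  0.        , 490.79547869, 217.71065031],
       [  0.        ,   0.        ,   1.        ]]), 'position': array([ 0.93926217, -0.52431809,  1.12956381]), 'orientation': array([-0.26951786,  0.90910044,  0.30590881, -0.0855355 ])}
top {'K': array([[529.16552976,   0.        , 280.5135511 ],
       [  0.        , 529.16552976, 208.16134112],
       [  0.        ,   0.        ,   1.        ]]), 'position': array([0.33873878, 0.02665635, 1.45848452]), 'orientation': array([ 0.0541085 , -0.69818717,  0.71147064, -0.05845058])}
[0.19989693 0.64430265 0.24744883] [ 7.63617468e-04  9.88705718e-01 -1.49868003e-01 -3.30701773e-05] 0.1 [ 0.78030952 -0.24527294  0.37848106]
[[ 0.955 -0.296 -0.   ]
 [-0.296 -0.955 -0.002]
 [ 0.     0.002 -1.   ]]
```

View pics/top0.png

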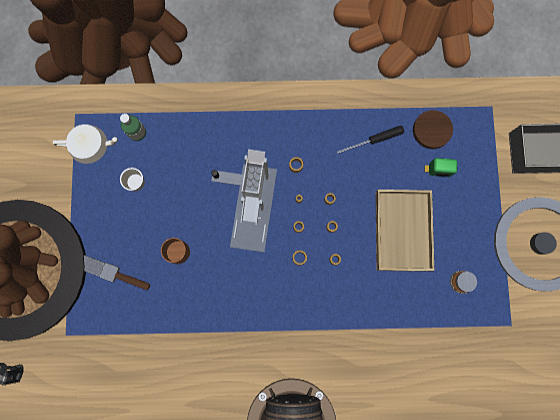

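View pics/scene0.png

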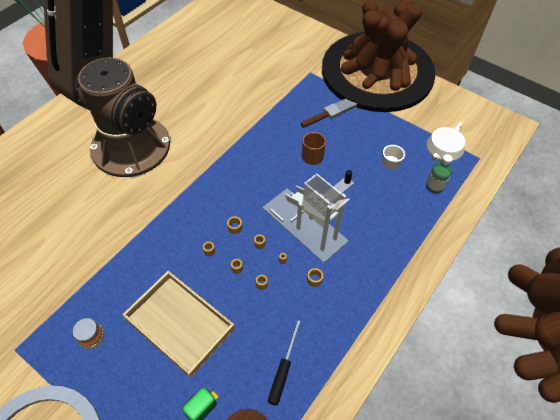

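The top view shows the wooden cup at (175,251), the feeder at (250,200) with its hopper up-image and black knob at (214,174), and seven sleeves around (296–335,164–259). The tray is at (405,230), the teacup at (132,180) and the tape at (443,167). The scene view agrees.

```bash
cat >> h.py <<'E'
def blobs(p,im,d,amin=20,show=True):
    hsv=cv2.cvtColor(im,cv2.COLOR_RGB2HSV)
    mat=cv2.inRange(hsv,(100,90,40),(130,255,255))
    m=255-mat; m[:, :70]=0;m[:110]=0;m[325:]=0;m[:,490:]=0
    P=cloud(p,d); out=[]
    for c in cv2.findContours(m,cv2.RETR_EXTERNAL,cv2.CHAIN_APPROX_NONE)[0]:
        if cv2.contourArea(c)<amin: continue
        k=np.zeros_like(m);cv2.drawContours(k,[c],-1,255,-1)
        h=np.percentile(P[k>0][:,2],90)
        (u,v),(w,hh),a=cv2.minAreaRect(c); out.append((u,v,w,hh,a,cv2.contourArea(c),h,c))
    return out
E
python3 - <<'E'
from h import *
p=r.camera_params("top");im=cv2.imread("pics/top0.png")[...,::-1].copy();d=np.load("pics/top0.npy")
for n in("top","scene"): print(n,proj(r.camera_params(n),r.observe()["position"]))
for b in blobs(p,im,d):
    u,v,w,hh,a,A,h,c=b
    X=cast(p,(u,v),h); print(np.round([u,v,w,hh,a,A],1),"h %.3f"%h,X.round(3),"eqdia mm",round(2e3*np.sqrt(A/np.pi)*(p["position"][2]-h)/529,1))
crop=cv2.resize(im[135:285,140:440][...,::-1],None,fx=2.6,fy=2.6,interpolation=cv2.INTER_CUBIC);cv2.imwrite("pics/c1.png",crop)
P=cloud(p,d)
for uv in[(214,174),(232,180),(250,207),(256,155),(240,240),(265,240)]: print(uv,P[uv[1],uv[0]].round(3))
E
```

```text
top [-3.60533557e-01  3.62322336e+02]
scene [312.38865069  -5.97389114]
[463.  281.5  23.   26.   90.  469.5] h 0.059 [ 0.36  -0.459  0.059] eqdia mm 64.7
[334.5 258.5  11.   11.   90.   96. ] h 0.031 [ 0.428 -0.127  0.031] eqdia mm 29.8
[299.3 257.3  14.8  14.1  45.  161.5] h 0.031 [ 0.433 -0.032  0.031] eqdia mm 38.7
[174.5 250.9  29.1  25.8  35.5 578. ] h 0.070 [0.453 0.296 0.07 ] eqdia mm 71.2
[ 109.5  266.    79.    86.     0.  1604. ] h 0.026 [0.42  0.479 0.026] eqdia mm 122.4
[331.5 226.   12.   11.   90.   98. ] h 0.031 [ 0.516 -0.122  0.031] eqdia mm 30.2
[298.3 226.3  10.6  11.3  45.   90.5] h 0.030 [ 0.518 -0.032  0.03 ] eqdia mm 29.0
[298.5 198.    8.    7.   90.   41. ] h 0.029 [ 0.596 -0.034  0.029] eqdia mm 19.5
[329.5 198.5  10.3  12.1  26.6  96. ] h 0.031 [ 0.592 -0.119  0.031] eqdia mm 29.8
[ 404.5  230.    82.7   58.1   89.2 4575. ] h 0.033 [ 0.502 -0.32   0.033] eqdia mm 205.7
[132. 179.  24.  24.  90. 443.] h 0.046 [0.654 0.419 0.046] eqdia mm 63.4
[440.3 166.6  32.1  17.8   3.6 450. ] h 0.063 [ 0.669 -0.419  0.063] eqdia mm 63.1
[295.6 164.3  13.9  16.1  26.6 168.5] h 0.030 [ 0.691 -0.029  0.03 ] eqdia mm 39.6
[ 240.1  197.9   63.5  100.2    8.4 3424.5] h 0.192 [0.569 0.115 0.192] eqdia mm 158.1
[369.9 140.3   8.2  70.6  70.6 304.5] h 0.029 [ 0.756 -0.238  0.029] eqdia mm 53.2
[ 432.5  129.    38.    39.    90.  1174.5] h 0.027 [ 0.786 -0.416  0.027] eqdia mm 104.7
[ 177.   165.5  111.   214.    90.  2147.5] h 0.089 [0.678 0.288 0.089] eqdia mm 135.4
(214, 174) [0.632 0.179 0.185]
(232, 180) [0.624 0.138 0.147]
(250, 207) [0.562 0.096 0.096]
(256, 155) [0.674 0.074 0.201]
(240, 240) [0.485 0.128 0.009]
(265, 240) [0.484 0.06  0.006]
```

View pics/c1.png

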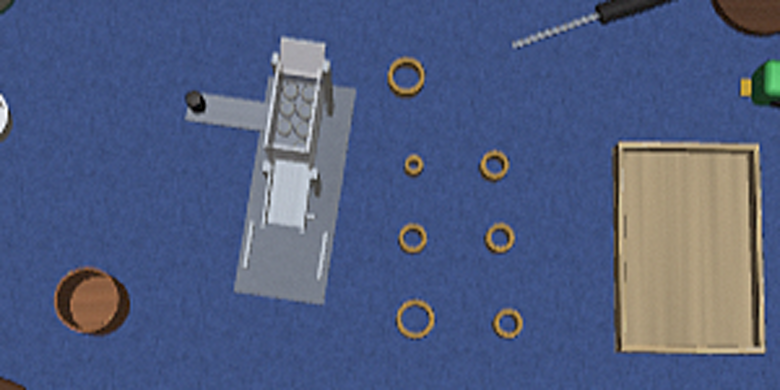

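The crop shows eight or so balls in the hopper (crop 295,108), the two side lips at (248,245) and (323,255), the spout tip near (287,230), and seven clear rings.

```bash
python3 - <<'E'
from h import *
p=r.camera_params("top");im=cv2.imread("pics/top0.png")[...,::-1].copy();d=np.load("pics/top0.npy")
S=lambda x,y:(140+(x+.5)/2.6-.5,135+(y+.5)/2.6-.5)
BL,BR,TR=[cast(p,S(*q),.004) for q in[(234,293),(325,303),(355,88)]]
print("plate",BL.round(4),BR.round(4),TR.round(4)); 
e=TR-BR; print("yaw x-axis deg",np.degrees(np.arctan2(e[1],e[0])), "from y edge",np.degrees(np.arctan2(*(BL-BR)[[1,0]]))-90,np.linalg.norm(e),np.linalg.norm(BL-BR))
yaw=np.arctan2(e[1],e[0])
C=np.array([np.cos(yaw),np.sin(yaw)]);N=np.array([-C[1],C[0]])
o=((BL+BR)/2)[:2]
# lips: bright pixels in low area
for n in("top","scene"):
    pp=r.camera_params(n);I=cv2.imread(f"pics/{n}0.png");D=np.load(f"pics/{n}0.npy");P=cloud(pp,D)
    xy=P[...,:2]-o; a=xy@C;b=xy@N;z=P[...,2]
    near=(a>-.02)&(a<.3)&(abs(b)<.12)&(z>-.01)&(D>0)
    plate=near&(z<.012)&(cv2.cvtColor(I,cv2.COLOR_BGR2HSV)[...,1]<90)
    print(n,"plate a",np.percentile(a[plate],[1,99]).round(3),"b",np.percentile(b[plate],[1,99]).round(3))
    lip=near&(z<.03)&(I.min(-1)>165)
    k,l,st,ce=cv2.connectedComponentsWithStats(lip.astype(np.uint8))
    for i in range(1,k):
        if st[i,4]<4: continue
        v,u=np.where(l==i);W=np.array([cast(pp,q,.014) for q in zip(u,v)])[:,:2]-o
        print(" lip",st[i],"a",(W@C).min().round(3),(W@C).max().round(3),"b",(W@N).mean().round(4))
    hi=near&(z>.16)
    ids=np.round(a[hi],2)
    for q in np.unique(ids): 
        m=ids==q; print("  hi a",q,"b",b[hi][m].min().round(3),b[hi][m].max().round(3),"z",z[hi][m].max().round(3),m.sum())
    kn=near&(b>.055)&(I.max(-1)<50); print(" knob",kn.sum(),np.median(a[kn]).round(3),np.median(b[kn]).round(3),z[kn].max().round(3), P[kn].mean(0).round(3))
print(o,C,N)
E
```

```text
plate [0.4658 0.1573 0.004 ] [0.4534 0.0612 0.004 ] [0.6857 0.0253 0.004 ]
yaw x-axis deg -8.778091823053066 from y edge -7.347563487573865 0.2350705566141154 0.09686140436644987
top plate a [0.001 0.279] b [-0.104  0.049]
 lip [234 220   3  13  14] a 0.041 0.075 b 0.0408
 lip [263 225   3  11  17] a 0.044 0.072 b -0.0386
 lip [234 234   1   4   4] a 0.028 0.036 b 0.0405
 lip [262 237   2   5   7] a 0.027 0.038 b -0.0384
  hi a 0.12 b -0.021 0.021 z 0.216 86
  hi a 0.13 b -0.021 0.02 z 0.216 26
  hi a 0.14 b -0.022 0.021 z 0.212 29
  hi a 0.15 b -0.022 0.096 z 0.213 47
  hi a 0.16 b -0.022 0.103 z 0.213 66
  hi a 0.17 b -0.022 0.099 z 0.213 54
  hi a 0.18 b -0.022 0.02 z 0.216 42
  hi a 0.19 b -0.022 0.019 z 0.211 51
  hi a 0.2 b -0.029 0.026 z 0.213 106
  hi a 0.21 b -0.028 0.026 z 0.209 99
  hi a 0.22 b -0.022 0.018 z 0.216 85
  hi a 0.23 b -0.011 0.009 z 0.212 5
 knob 21 0.158 0.091 0.19 [0.63  0.175 0.175]
scene plate a [0.003 0.248] b [-0.103  0.046]
 lip [291 192   3   4   6] a 0.026 0.035 b 0.0413
 lip [270 208  14  12  33] a 0.024 0.075 b -0.0371
 lip [290 214   7   7  17] a 0.087 0.093 b -0.0114
  hi a 0.12 b -0.021 0.023 z 0.212 36
  hi a 0.13 b -0.023 0.024 z 0.214 151
  hi a 0.14 b -0.023 0.022 z 0.211 85
  hi a 0.15 b -0.023 0.022 z 0.211 95
  hi a 0.16 b -0.023 0.101 z 0.211 116
  hi a 0.17 b -0.022 0.102 z 0.212 137
  hi a 0.18 b -0.023 0.021 z 0.211 86
  hi a 0.19 b -0.023 0.021 z 0.212 101
  hi a 0.2 b -0.029 0.027 z 0.211 82
  hi a 0.21 b -0.029 0.028 z 0.209 112
  hi a 0.22 b -0.023 0.021 z 0.214 40
  hi a 0.23 b -0.022 0.02 z 0.215 14
 knob 68 0.168 0.092 0.189 [0.639 0.175 0.172]
[0.45956308 0.10923648] [ 0.98828681 -0.15260796] [0.15260796 0.98828681]
```

```bash
python3 - <<'E'
from h import *
o=np.array([0.5082,0.1032]);y=np.radians(-8.6);C=np.array([np.cos(y),np.sin(y)]);N=np.array([-C[1],C[0]])
for n in("top","scene"):
    pp=r.camera_params(n);I=cv2.imread(f"pics/{n}0.png");D=np.load(f"pics/{n}0.npy");P=cloud(pp,D)
    xy=P[...,:2]-o;a=xy@C;b=xy@N;z=P[...,2]
    print(n)
    for q in np.arange(-.01,.09,.005):
        m=(abs(a-q)<.003)&(z>.07)&(z<.3)&(D>0);M=m&(abs(b)<.012);W=m&(abs(b)>.015)&(abs(b)<.035)
        f=lambda v:(v.min().round(3),v.max().round(3)) if v.size else None
        print(q.round(3),"mid z",f(z[M]),"side z",f(z[W]),"b",f(b[m&(abs(b)<.06)]))
    kn=(b>.05)&(b<.14)&(abs(a-.115)<.05)&(I.max(-1)<60)&(z>.18)&(D>0);print("knob top",kn.sum(),f(a[kn]),f(b[kn]),f(z[kn]))
    v,u=np.where(kn);W=np.array([cast(pp,q,.19) for q in zip(u,v)])[:,:2]-o;print(f(W@C),f(W@N))
    v,u=np.where((b>.03)&(b<.14)&(abs(a-.115)<.05)&(D>0)&(z>.1));print("arm z",np.percentile(z[v,u],[5,50,95]).round(3))
pp=r.camera_params("scene")
# cup & sleeves top rims in scene view as check
I=cv2.imread("pics/scene0.png")[...,::-1].copy();pt=r.camera_params("top")
for X in [(.428,-.127),(.516,-.122),(.518,-.032),(.592,-.119),(.453,.296)]: print(X,proj(pp,[*X,.03 if X[1]<.2 else .07]).round(1))
s=r.observe();cup=np.array([.453,.296]);M=rot(s["tool_rot"]).as_matrix()
print("rel to cup x,y",rel([.453,.296,.25]),"tool yaw",np.degrees(np.arctan2(M[1,0],M[0,0])), s["opening"])
E
```

```text
top
-0.01 mid z None side z None b None
-0.005 mid z None side z None b None
0.0 mid z None side z None b None
0.005 mid z None side z None b None
0.01 mid z None side z (np.float64(0.1), np.float64(0.102)) b (np.float64(-0.021), np.float64(0.018))
0.015 mid z None side z (np.float64(0.102), np.float64(0.11)) b (np.float64(-0.021), np.float64(0.018))
0.02 mid z (np.float64(0.079), np.float64(0.091)) side z (np.float64(0.084), np.float64(0.111)) b (np.float64(-0.022), np.float64(0.019))
0.025 mid z (np.float64(0.078), np.float64(0.095)) side z (np.float64(0.084), np.float64(0.107)) b (np.float64(-0.022), np.float64(0.02))
0.03 mid z (np.float64(0.081), np.float64(0.095)) side z (np.float64(0.082), np.float64(0.112)) b (np.float64(-0.022), np.float64(0.02))
0.035 mid z (np.float64(0.084), np.float64(0.099)) side z (np.float64(0.086), np.float64(0.117)) b (np.float64(-0.021), np.float64(0.018))
0.04 mid z (np.float64(0.084), np.float64(0.097)) side z (np.float64(0.093), np.float64(0.117)) b (np.float64(-0.023), np.float64(0.019))
0.045 mid z (np.float64(0.089), np.float64(0.101)) side z
[... 3272 characters left out ...]
p.float64(0.174), np.float64(0.214)) side z (np.float64(0.083), np.float64(0.213)) b (np.float64(-0.026), np.float64(0.019))
0.085 mid z None side z (np.float64(0.101), np.float64(0.212)) b (np.float64(-0.025), np.float64(0.022))
knob top 28 (np.float64(0.112), np.float64(0.123)) (np.float64(0.085), np.float64(0.099)) (np.float64(0.18), np.float64(0.189))
(np.float64(0.113), np.float64(0.126)) (np.float64(0.079), np.float64(0.097))
arm z [0.144 0.149 0.186]
(0.428, -0.127) [208.  245.1]
(0.516, -0.122) [235.6 262.2]
(0.518, -0.032) [258.4 238.1]
(0.592, -0.119) [260.1 277.9]
(0.453, 0.296) [311.2 140.5]
rel to cup x,y [ 1.1498  0.8588 -0.007 ] tool yaw -17.238552437573233 0.08512743414087034
```

```bash
python3 - <<'E'
import cv2
I=cv2.imread("pics/scene0.png")[130:300,190:420];cv2.imwrite("pics/c2.png",cv2.resize(I,None,fx=3.4,fy=3.4,interpolation=cv2.INTER_CUBIC))
E
```

```text
(no output)
```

View pics/c2.png

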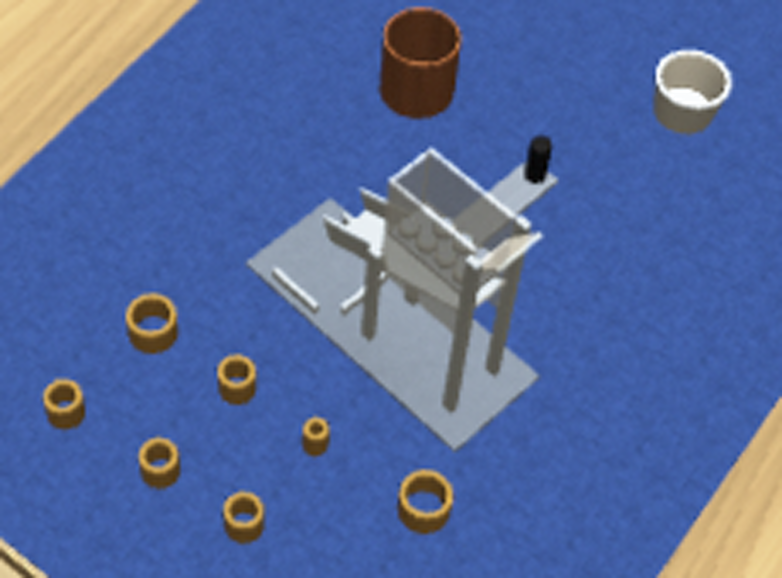

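The crop confirms the layout: an open chute over the base plate, a low lip on each side and at the back, the knob standing clear on the shutter's arm, and the sleeves well separated.

Request:
drive_tool --moves '[0.13,0.1,0,0,0.13,0.1,0,0,0.13,0.1,0,0,0.13,0.1,0,0,0.13,0.1,0,0,0.13,0.1,0,0,0.13,0.1,0,0,0,0,0,-0.095]' --claw 1 --force 35

```text
clock: 0.9
position: [0.4004, 0.3588, 0.2483]
tool_rot: [0.0, 0.997, -0.077, -0.0]
contact_force: [0.3, 0.5, -0.0]
opening: 0.0856
grasp_force: 0.0
```

```bash
cat >> h.py <<'E'
def tgt(X):
    s=r.observe();M=rot(s["tool_rot"]).as_matrix()
    print("pos",np.array(s["position"]).round(4),"yaw %.2f"%np.degrees(np.arctan2(M[1,0],M[0,0])),"rel scaled",rel(X),"clk",s["clock"])
E
python3 -c "
from h import *
tgt([.450,.3034,.058])"
```

```text
pos [0.4004 0.3588 0.2483] yaw -8.88 rel scaled [0.192  0.1565 0.6343] clk 0.9
```

Request:
drive_tool --moves '[0.096,0.078,0,0,0.096,0.078,0,0,0,0,0.15,0,0,0,0.15,0,0,0,0.14,0,0,0,0.1,0,0,0,0.06,0,0,0,0.034,0]'

```text
clock: 1.7
position: [0.4477, 0.3072, 0.056]
tool_rot: [0.001, 0.997, -0.076, -0.001]
contact_force: [-0.1, -0.2, -0.2]
opening: 0.0853
grasp_force: 0.0
```

Request:
drive_tool --moves '[0,0,0,0,0,0,0,0,0,0,0,0,0,0,0,0,0,0,0,0,0,0,0,0,0,0,0,0]' --claw 0

```text
clock: 2.4
position: [0.4486, 0.3086, 0.0586]
tool_rot: [-0.0, 0.997, -0.076, 0.0]
contact_force: [-1.2, 0.3, 3.2]
opening: 0.0642
grasp_force: 38.7
```

```bash
python3 - <<'E'
from h import *
tgt([.450,.3034,.058]);s=r.observe();print(s["opening"],s["grasp_force"],s["contact_force"])
I,_=snap("scene","g1");cv2.imwrite("pics/g1c.png",cv2.resize(I[40:220,200:440][...,::-1],None,fx=3.3,fy=3.3))
E
```

```text
pos [0.4486 0.3086 0.0586] yaw -8.67 rel scaled [0.0072 0.0163 0.0019] clk 2.4
0.06417305181590545 38.689517647144385 [-1.19308724  0.32670943  3.24589521]
```

View pics/g1c.png

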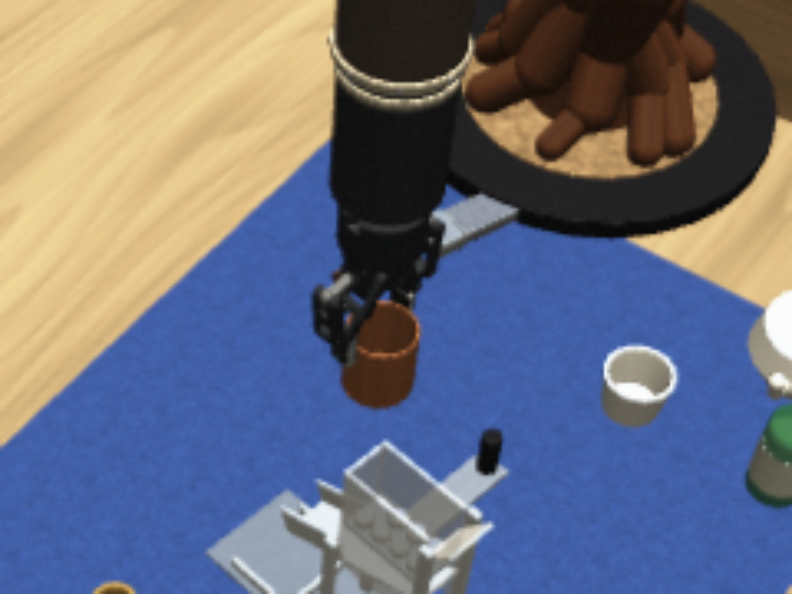

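The gripper now holds the cup by its upper part. The rim is centred at about crop (381,337).

```bash
python3 - <<'E'
from h import *
p=r.camera_params("scene")
I=cv2.imread("pics/g1.png");D=np.load("pics/g1.npy");P=cloud(p,D)
print(cast(p,(315.1,141.7),.07),"before",cast(p,(313.4,140.5),.07))
I=cv2.imread("pics/scene0.png");D=np.load("pics/scene0.npy");P=cloud(p,D)
for n in("g1","scene0"):
    I=cv2.imread(f"pics/{n}.png");P=cloud(p,np.load(f"pics/{n}.npy"));h=cv2.cvtColor(I,cv2.COLOR_BGR2HSV)
    m=(P[...,2]>.064)&(P[...,2]<.078)&(abs(P[...,0]-.46)<.06)&(abs(P[...,1]-.30)<.06)&(h[...,1]>100)&((h[...,0]<20))
    q=P[m][:,:2].astype(np.float32);print(n,m.sum(),cv2.minEnclosingCircle(q))
c=np.array(cast(p,(315.1,141.7),.07));s=r.observe();print("tool frame cup",rel(c)*.3)
E
```

```text
[0.46444284 0.29914516 0.07      ] before [0.457991   0.29991979 0.07      ]
g1 80 ((0.4592611789703369, 0.30716511607170105), 0.03727889060974121)
scene0 96 ((0.46049317717552185, 0.3009931445121765), 0.035588499158620834)
tool frame cup [ 0.01707  0.0069  -0.01143]
```

Request:
drive_tool --moves '[0,0,0,0,0,0,0,0,0,0,0,0,0.018,0,0,0,0,0,0,0]' --claw 1

```text
clock: 2.95
position: [0.4543, 0.3075, 0.0581]
tool_rot: [-0.0, 0.997, -0.076, 0.0]
contact_force: [-0.1, 0.1, 0.3]
opening: 0.0855
grasp_force: 0.0
```

Request:
drive_tool --moves '[0,0,0,0,0,0,0,0,0,0,0,0,0,0,0,0,0,0,0,0,0,0,-0.1,0,0,0,-0.1,0]' --claw 0

```text
clock: 3.65
position: [0.453, 0.3067, 0.1177]
tool_rot: [0.001, 0.997, -0.076, -0.001]
contact_force: [0.3, 2.4, -1.0]
opening: 0.0647
grasp_force: 39.1
```

Request:
drive_tool --moves '[0,0,-0.1,0,0,0,0,0]'

```text
clock: 3.85
position: [0.4552, 0.3091, 0.152]
tool_rot: [-0.003, 0.997, -0.075, 0.002]
contact_force: [0.3, -0.6, -0.8]
opening: 0.0649
grasp_force: 39.1
```

```bash
python3 - <<'E'
from h import *
s=r.observe();print(s["opening"],s["grasp_force"])
p=r.camera_params("scene");I,D=r.read_camera("scene");P=cloud(p,D);h=cv2.cvtColor(I,cv2.COLOR_RGB2HSV);t=np.array(s["position"])
m=(abs(P[...,0]-t[0]-.008)<.06)&(abs(P[...,1]-t[1])<.06)&(P[...,2]>.05)&(P[...,2]<.2)&(h[...,1]>100)&(h[...,0]<20)
q=P[m];zt=np.percentile(q[:,2],98);print("cup z range",np.percentile(q[:,2],[2,98]));k=q[q[:,2]>zt-.008]
(c,R_)=cv2.minEnclosingCircle(k[:,:2].astype(np.float32));print(c,R_,"tool frame",rel([*c,zt])*.3)
o=np.array([0.5082,0.1032]);y=np.radians(-8.6);C=np.array([np.cos(y),np.sin(y)])
for b in(.10,):
    X=o-b*C;tgt([*X,.15])
E
```

```text
0.06490031359423892 39.06716964651423
cup z range [0.09911781 0.16493317]
(0.4541664123535156, 0.30380886793136597) 0.041039373725652695 tool frame [ 0.00057  0.00444 -0.01512]
pos [0.4543 0.3083 0.1498] yaw -8.68 rel scaled [-0.0525  0.6493 -0.003 ] clk 3.9
```

Request:
drive_tool --moves '[-0.013,0.15,0,0,-0.013,0.15,0,0,-0.013,0.15,0,0,-0.0135,0.15,0,0,0,0.05,0,0,0,0,0.1,0,0,0,0.1,0,0,0,0.06,0]'

```text
clock: 4.7
position: [0.4075, 0.116, 0.0677]
tool_rot: [0.001, 0.997, -0.076, -0.001]
contact_force: [-0.6, -0.3, -1.1]
opening: 0.0652
grasp_force: 39.2
```

```bash
python3 - <<'E'
from h import *
I,D=snap("top","t2");J,E=snap("scene","s2")
o=np.array([0.5082,0.1032]);y=np.radians(-8.6);C=np.array([np.cos(y),np.sin(y)])
tgt([*(o-.006*C),.0655]);t=r.observe()["position"]
for n,I,D in(("scene",J,E),("top",I,D)):
    p=r.camera_params(n);P=cloud(p,D);h=cv2.cvtColor(I,cv2.COLOR_RGB2HSV)
    m=(abs(P[...,0]-t[0])<.06)&(abs(P[...,1]-t[1])<.06)&(P[...,2]>.0)&(P[...,2]<.1)&(h[...,1]>130)&(h[...,0]<16)&(h[...,2]>50)
    v,u=np.where(m);print(n,u.min(),u.max(),v.min(),v.max(),np.percentile(P[m][:,2],[2,50,98]).round(4))
a=cv2.resize(J[110:270,190:350],None,fx=2.5,fy=2.5);b=cv2.resize(I[160:320,180:340],None,fx=2.5,fy=2.5)
cv2.imwrite("pics/v2.png",np.hstack([a,b])[...,::-1])
E
```

```text
pos [0.4068 0.1156 0.0673] yaw -8.73 rel scaled [ 0.3202 -0.0105  0.0047] clk 4.8
scene 250 272 163 195 [0.0109 0.0429 0.0784]Traceback (most recent call last):
  File "<stdin>", line 8, in <module>
    return umr_minimum(a, axis, None, out, keepdims, initial, where)
ValueError: zero-size array to reduction operation minimum which has no identity
```

Request:
drive_tool --moves '[0.07,-0.0105,0.002,0,0.07,0,0,0,0.04,0,0,0,0,0,0,0]'

```text
clock: 5.2
position: [0.4639, 0.1122, 0.0697]
tool_rot: [-0.0, 0.997, -0.076, 0.0]
contact_force: [-2.3, 0.3, -2.0]
opening: 0.0648
grasp_force: 39.2
```

```bash
python3 - <<'E'
from h import *
J,E=snap("scene","s3");I=J
o=np.array([0.5082,0.1032]);y=np.radians(-8.6);C=np.array([np.cos(y),np.sin(y)])
tgt([*(o-.006*C),.0655]);s=r.observe();print(s["contact_force"])
cv2.imwrite("pics/v3.png",cv2.resize(J[130:260,220:380],None,fx=4.5,fy=4.5,interpolation=cv2.INTER_CUBIC)[...,::-1])
E
```

```text
pos [0.4627 0.1119 0.0695] yaw -8.76 rel scaled [0.1342 0.0056 0.0134] clk 5.25
[-0.23372348  0.49243756 -1.61964777]
```

View pics/v3.png

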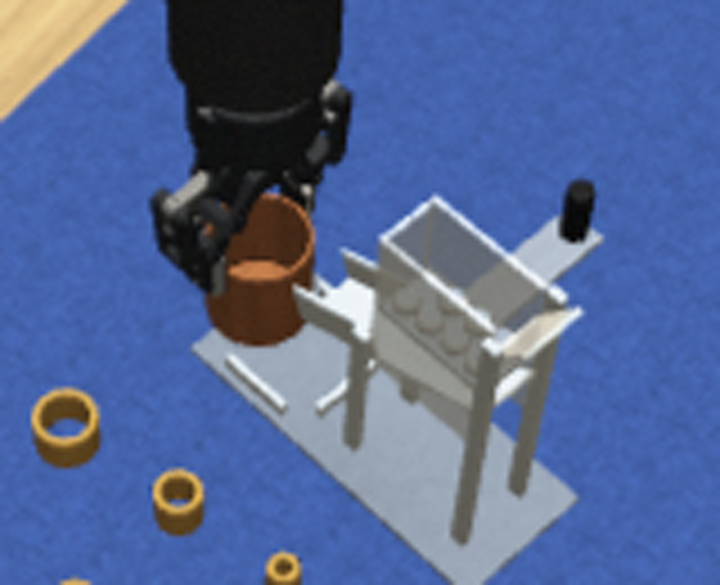

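The cup stands between the lips' lines, short of the spout, and the gripper's body is behind and above the chute, so it is clear.

Request:
drive_tool --moves '[0.05,0.0055,0.008,0,0.05,0,0.004,0,0.025,0,0,0,0.009,0,0,0,0,0,0,0]'

```text
clock: 5.75
position: [0.5022, 0.1041, 0.0657]
tool_rot: [0.0, 0.997, -0.076, -0.0]
contact_force: [-0.2, -0.2, -1.7]
opening: 0.065
grasp_force: 39.2
```

```bash
python3 - <<'E'
from h import *
J,E=snap("scene","s4")
o=np.array([0.5082,0.1032]);y=np.radians(-8.6);C=np.array([np.cos(y),np.sin(y)])
tgt([*(o-.006*C),.062]);s=r.observe();print(s["contact_force"])
cv2.imwrite("pics/v4.png",cv2.resize(J[130:260,220:380],None,fx=4.5,fy=4.5,interpolation=cv2.INTER_CUBIC)[...,::-1])
E
```

```text
pos [0.5018 0.1041 0.0657] yaw -8.72 rel scaled [ 0.0014 -0.0002  0.0124] clk 5.8
[ 0.16982384  0.45141147 -1.90259628]
```

View pics/v4.png

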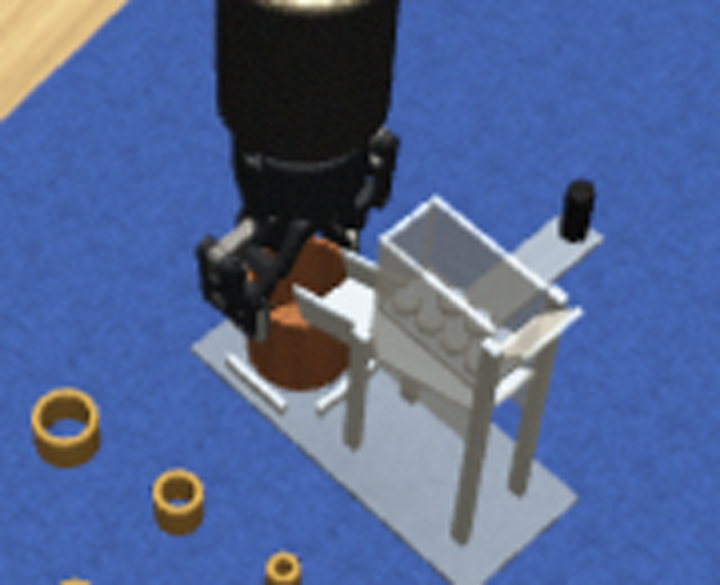

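The cup is under the spout, between the lips, just above the plate.

Request:
drive_tool --moves '[0,0,0.006,0,0,0,0.006,0,0,0,0,0]'

```text
clock: 6.1
position: [0.5018, 0.1044, 0.0626]
tool_rot: [0.0, 0.997, -0.075, 0.0]
contact_force: [-0.7, -0.5, 3.7]
opening: 0.065
grasp_force: 39.6
```

Request:
drive_tool --moves '[0,0,0,0,0,0,0,0,0,0,0,0,0,0,0,0,0,0,-0.08,0,0,0,-0.16,0,0,0,-0.16,0,0,0,-0.16,0]' --claw 1

```text
clock: 6.9
position: [0.5017, 0.1041, 0.2322]
tool_rot: [0.0, 0.997, -0.076, -0.0]
contact_force: [1.8, 0.7, 0.3]
opening: 0.0854
grasp_force: 0.0
```

```bash
python3 - <<'E'
from h import *
J,E=snap("scene","s5");I,D=snap("top","t5")
o=np.array([0.5082,0.1032]);y=np.radians(-8.6);C=np.array([np.cos(y),np.sin(y)]);N=np.array([-C[1],C[0]])
p=r.camera_params("scene");P=cloud(p,E);h=cv2.cvtColor(J,cv2.COLOR_RGB2HSV)
xy=P[...,:2]-o
m=(np.linalg.norm(xy,axis=-1)<.045)&(P[...,2]>.02)&(P[...,2]<.09)&(h[...,1]>130)&(h[...,0]<16)&(h[...,2]>50)
rim=m&(P[...,2]>.066);print("rim in feeder frame a,b",np.percentile((xy@C)[rim],[1,99]),np.percentile((xy@N)[rim],[1,99]),P[rim][:,2].max())
K=o+.115*C+.093*N;print("knob",K);tgt([*K,.173])
# knob refine from pixels in both views
for n,I,z in(("scene",J,.19),("top",I,.19)):
    pp=r.camera_params(n);u,v=proj(pp,[*K,.17]).astype(int)
    k=np.zeros(I.shape[:2],np.uint8);k[v-14:v+14,u-14:u+14]=1;k&=(I.max(-1)<45)
    w=cv2.findContours(k,cv2.RETR_EXTERNAL,cv2.CHAIN_APPROX_NONE)[0];c=max(w,key=cv2.contourArea).reshape(-1,2)
    print(n,c.min(0),c.max(0),"proj top/bot",proj(pp,[*K,.19]).round(1),proj(pp,[*K,.15]).round(1))
E
```

```text
rim in feeder frame a,b [-0.03090846  0.02838346] [-0.0326941   0.03068713] 0.078715478453802
knob [0.63581377 0.17795778]
pos [0.5053 0.1055 0.2375] yaw -8.63 rel scaled [ 0.3916 -0.3027  0.2207] clk 7.0
scene [345 171] [351 183] proj top/bot [348.3 170.8] [346.3 180.8]
top [223 186] [223 186] proj top/bot [214.1 171.8] [216.  175.4]
```

Request:
drive_tool --moves '[0,-0.151,0,0,0,-0.151,0,0,0.13,0,0,0,0.13,0,0,0,0.13,0,0,0,0,0,0.06,0,0,0,0.06,0,0,0,0,0]' --claw 0.5

```text
clock: 7.8
position: [0.6301, 0.1753, 0.1909]
tool_rot: [0.001, 0.997, -0.076, -0.002]
contact_force: [1.1, 0.3, 0.1]
opening: 0.0426
grasp_force: 0.0
```

```bash
python3 - <<'E'
from h import *
J,E=snap("scene","s6")
K=[0.6358,0.178,.173];tgt(K);print(r.observe()["opening"])
cv2.imwrite("pics/v6.png",cv2.resize(J[100:230,270:430],None,fx=4.5,fy=4.5,interpolation=cv2.INTER_CUBIC)[...,::-1])
E
```

```text
pos [0.6308 0.1757 0.1929] yaw -8.70 rel scaled [ 0.0155 -0.0102  0.0663] clk 7.85
0.04273241755549981
```

View pics/v6.png

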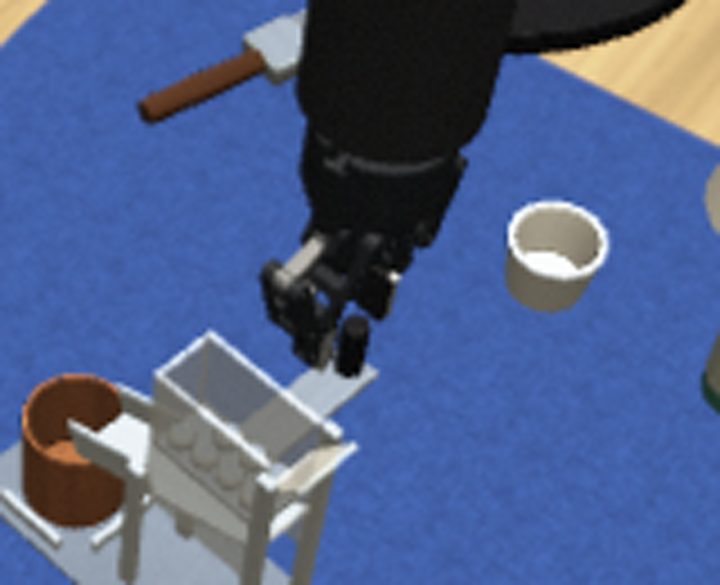

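The cup stands seated under the spout. The gripper's fingers straddle the knob at about crop (352,345).

Request:
drive_tool --moves '[0.018,-0.01,0,0,0,0,0.03,0,0,0,0.024,0,0,0,0,0]'

```text
clock: 8.25
position: [0.6364, 0.1782, 0.1769]
tool_rot: [0.0, 0.997, -0.076, -0.001]
contact_force: [-0.6, -0.3, 0.7]
opening: 0.0426
grasp_force: 0.0
```

Request:
drive_tool --moves '[0,0,0,0,0,0,0,0,0,0,0,0,0,0,0,0,0,0,0,0,0,0,0,0]' --claw 0 --force 25

```text
clock: 8.85
position: [0.6373, 0.1784, 0.1785]
tool_rot: [-0.0, 0.997, -0.076, 0.0]
contact_force: [-1.0, 0.7, 2.8]
opening: 0.0151
grasp_force: 25.2
```

Request:
drive_tool --moves '[0,-0.025,0,0,0,-0.025,0,0,0,-0.025,0,0,0,-0.025,0,0,0,-0.025,0,0,0,-0.02,0,0,0,0,0,0]'

```text
clock: 9.55
position: [0.6444, 0.2212, 0.1784]
tool_rot: [0.001, 0.997, -0.075, 0.0]
contact_force: [3.2, -4.0, 4.0]
opening: 0.015
grasp_force: 25.7
```

Request:
drive_tool --moves '[0,-0.006,0,0,0,0,0,0,0,0,0,0,0,0,0,0,0,0,0,0,0,0,0,0,0,0,0,0,0,0,0,0]'

```text
clock: 10.35
position: [0.6444, 0.2213, 0.1784]
tool_rot: [0.001, 0.997, -0.076, 0.0]
contact_force: [3.1, -10.0, 4.7]
opening: 0.0149
grasp_force: 25.7
```

Request:
drive_tool --moves '[0,0,0,0,0,0,0,0,0,0,0,0,0,0,0,0,0,0,0,0,0,0,0,0,0,0,0,0,0,0,0,0]'

```text
clock: 11.15
position: [0.6444, 0.2213, 0.1784]
tool_rot: [0.001, 0.997, -0.076, 0.0]
contact_force: [3.8, -9.8, 4.4]
opening: 0.0154
grasp_force: 25.7
```

Request:
drive_tool --moves '[0,0,0,0,0,0,0,0,0,0,0,0,0,0,0,0,0,0,0,0,0,0,0,0,0,0,0,0,0,0,0,0]'

```text
clock: 11.95
position: [0.6444, 0.2213, 0.1784]
tool_rot: [0.001, 0.997, -0.076, 0.0]
contact_force: [3.9, -9.2, 4.7]
opening: 0.0152
grasp_force: 25.7
```

Request:
drive_tool --moves '[0,0,0,0,0,0,0,0,0,0,0,0,0,0,0,0,0,0,0,0,0,0,0,0,0,0,0,0,0,0,0,0]'

```text
clock: 12.75
position: [0.6443, 0.2213, 0.1784]
tool_rot: [0.001, 0.997, -0.076, -0.0]
contact_force: [2.3, -9.6, 4.6]
opening: 0.0155
grasp_force: 25.7
```

```bash
python3 - <<'E'
from h import *
J,E=snap("scene","s7");I,D=snap("top","t7")
a=cv2.resize(J[130:260,240:370],None,fx=3,fy=3,interpolation=cv2.INTER_CUBIC);b=cv2.resize(I[140:270,190:320],None,fx=3,fy=3,interpolation=cv2.INTER_CUBIC)
cv2.imwrite("pics/v7.png",np.hstack([a,b])[...,::-1])
E
```

View pics/v7.png

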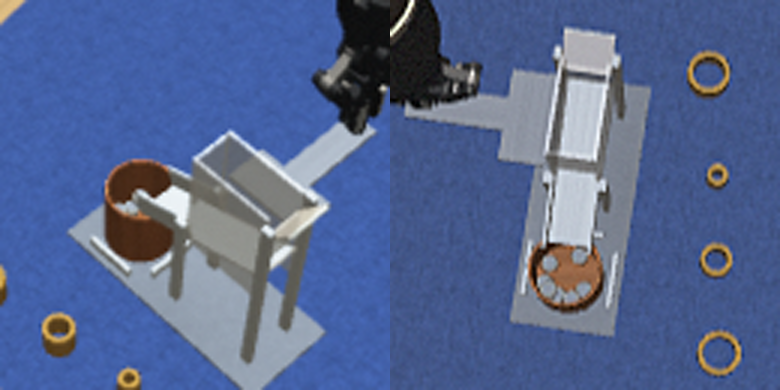

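The hopper is empty and the balls lie in the cup (right half, around 565,275). Next I close the shutter to its stop.

Request:
drive_tool --moves '[0,0.031,0,0,0,0.03,0,0,0,0.03,0,0,0,0.03,0,0,0,0.025,0,0,0,0.01,0,0,0,0.004,0,0,0,0,0,0]'

```text
clock: 13.65
position: [0.637, 0.1766, 0.1784]
tool_rot: [-0.001, 0.997, -0.076, 0.0]
contact_force: [1.4, 4.4, 5.3]
opening: 0.0154
grasp_force: 25.9
```

Request:
drive_tool --moves '[0,0.006,0,0,0,0,0,0,0,0,0,0]'

```text
clock: 13.95
position: [0.637, 0.1765, 0.1784]
tool_rot: [-0.002, 0.997, -0.075, 0.001]
contact_force: [1.2, 10.6, 5.1]
opening: 0.0148
grasp_force: 26.0
```

Request:
drive_tool --moves '[0,-0.006,0,0,0,0,0,0]'

```text
clock: 14.15
position: [0.637, 0.1766, 0.1784]
tool_rot: [-0.001, 0.997, -0.075, 0.0]
contact_force: [1.7, 5.5, 6.0]
opening: 0.0148
grasp_force: 26.0
```

Request:
drive_tool --moves '[0,0,0,0,0,0,0,0,0,0,0,0,0,0,-0.1,0,0,0,-0.15,0]' --claw 0.45

```text
clock: 14.65
position: [0.6348, 0.1746, 0.2501]
tool_rot: [0.002, 0.997, -0.076, -0.004]
contact_force: [0.9, 0.9, 1.0]
opening: 0.0382
grasp_force: 0.0
```

```bash
python3 - <<'E'
from h import *
o=np.array([0.5082,0.1032]);y=np.radians(-8.6);C=np.array([np.cos(y),np.sin(y)])
tgt([*(o-.006*C),.062])
p=r.camera_params("scene");J,E=r.read_camera("scene");K=[.637,.1766]
u,v=proj(p,[*K,.17]).astype(int);k=np.zeros(J.shape[:2],np.uint8);k[v-14:v+14,u-14:u+14]=1;k&=(J.max(-1)<45);vv,uu=np.where(k);print("knob u",uu.min(),uu.max(),"v",vv.min(),vv.max(),"expected",proj(p,[*K,.19]),proj(p,[*K,.15]))
E
```

```text
pos [0.6348 0.1746 0.2501] yaw -8.72 rel scaled [-0.3969  0.2964  0.631 ] clk 14.65
knob u 340 350 v 162 183 expected [348.44750341 171.42840643] [346.35775364 181.3772891 ]
```

Request:
drive_tool --moves '[-0.132,0,0,0,-0.132,0,0,0,-0.133,0,0,0,0,0.148,0,0,0,0.148,0,0,0,0,0.15,0,0,0,0.15,0,0,0,0,0]' --claw 1 --force 40

```text
clock: 15.5
position: [0.5018, 0.1035, 0.1581]
tool_rot: [0.002, 0.997, -0.077, -0.004]
contact_force: [-0.9, -0.1, -1.5]
opening: 0.0856
grasp_force: 0.0
```

```bash
python3 - <<'E'
from h import *
o=np.array([0.5082,0.1032]);y=np.radians(-8.6);C=np.array([np.cos(y),np.sin(y)])
tgt([*(o-.006*C),.062])
E
```

```text
pos [0.5018 0.1035 0.1581] yaw -8.80 rel scaled [ 0.0039 -0.0039  0.3203] clk 15.5
```

Request:
drive_tool --moves '[0.002,-0.003,0.12,0,0,0,0.1,0,0,0,0.06,0,0,0,0.036,0,0,0,0,0]'

```text
clock: 16.0
position: [0.5065, 0.1067, 0.0682]
tool_rot: [0.001, 0.997, -0.076, -0.0]
contact_force: [0.6, -0.6, -0.1]
opening: 0.0855
grasp_force: 0.0
```

Request:
drive_tool --moves '[0,0,0,0,0,0,0,0,0,0,0,0,0,0,0,0,0,0,0,0,0,0,0,0,0,0,0,0]' --claw 0

```text
clock: 16.7
position: [0.5071, 0.1068, 0.0703]
tool_rot: [-0.0, 0.997, -0.075, 0.001]
contact_force: [-1.9, -1.8, 7.0]
opening: 0.0647
grasp_force: 42.8
```

Request:
drive_tool --moves '[0,0,-0.007,0,0,0,-0.007,0,-0.03,0,0,0,-0.05,0,0,0,-0.07,0,0,0,-0.08,0,0,0,-0.06,0,0,0,0,0,0,0]'

```text
clock: 17.5
position: [0.4177, 0.1193, 0.0725]
tool_rot: [0.0, 0.997, -0.075, -0.001]
contact_force: [-0.4, 0.9, -3.8]
opening: 0.0644
grasp_force: 45.4
```

```bash
python3 - <<'E'
from h import *
J,E=snap("scene","s8");I,D=snap("top","t8")
p=r.camera_params("top")
# tray
hsv=cv2.cvtColor(cv2.imread("pics/top0.png"),cv2.COLOR_BGR2HSV);m=255-cv2.inRange(hsv,(100,90,40),(130,255,255));m[:,:360]=0;m[:,440:]=0;m[:175]=0;m[285:]=0
c=max(cv2.findContours(m,cv2.RETR_EXTERNAL,cv2.CHAIN_APPROX_NONE)[0],key=cv2.contourArea)
box=cv2.boxPoints(cv2.minAreaRect(c));W=np.array([cast(p,q,.034) for q in box]);print(box.round(1),W.round(3),"c",W.mean(0).round(4))
tgt([.44,-.32,.2]);s=r.observe();print(s["opening"],s["grasp_force"],s["contact_force"])
# sleeves again (ring centres by bore+outer at z=.028)
h=cv2.cvtColor(I,cv2.COLOR_RGB2HSV);m=cv2.inRange(h,(8,90,60),(30,255,255));m[:,:283]=0;m[:,350:]=0;m[:150]=0;m[270:]=0
for c in cv2.findContours(m,cv2.RETR_EXTERNAL,cv2.CHAIN_APPROX_NONE)[0]:
    if cv2.contourArea(c)<15: continue
    (u,v),_=cv2.minEnclosingCircle(c);X=cast(p,(u,v),.014);print("sleeve",round(u,1),round(v,1),X.round(4),"dia",round(2e3*np.sqrt(cv2.contourArea(c)/np.pi)*1.43/529,1))
a=cv2.resize(J[150:280,180:310],None,fx=3,fy=3,interpolation=cv2.INTER_CUBIC);b=cv2.resize(I[140:270,190:320],None,fx=3,fy=3,interpolation=cv2.INTER_CUBIC)
cv2.imwrite("pics/v8.png",np.hstack([a,b])[...,::-1])
E
```

```text
[[374.8 189. ]
 [433.  188.2]
 [434.2 270.9]
 [376.  271.7]] [[ 0.616 -0.244  0.034]
 [ 0.615 -0.404  0.034]
 [ 0.39  -0.393  0.034]
 [ 0.391 -0.237  0.034]] c [ 0.5029 -0.3194  0.034 ]
pos [0.4202 0.1202 0.0729] yaw -8.62 rel scaled [ 0.2854  1.4405 -0.4246] clk 17.6
0.06446018537984442 45.387703869491816 [ 0.16924986 -0.78919343 -1.66933525]
sleeve 335.0 259.0 [ 0.4278 -0.1302  0.014 ] dia 27.1
sleeve 299.1 257.1 [ 0.4349 -0.0325  0.014 ] dia 36.5
sleeve 332.0 226.0 [ 0.5185 -0.1252  0.014 ] dia 26.7
sleeve 298.3 226.3 [ 0.5195 -0.0325  0.014 ] dia 26.5
sleeve 298.4 198.3 [ 0.5976 -0.0347  0.014 ] dia 16.6
sleeve 329.5 198.5 [ 0.5954 -0.1209  0.014 ] dia 26.3
sleeve 295.7 164.2 [ 0.6949 -0.0296  0.014 ] dia 35.6
```

View pics/v8.png

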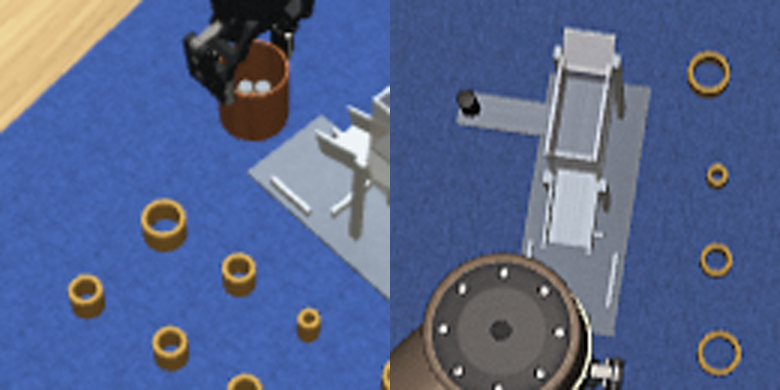

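The cup is lifted clear with the balls in it (left half, about 255,88). The shutter is shut and the hopper empty. The tray's centre is near (0.5035, -0.3225).

Request:
drive_tool --moves '[0,0,-0.06,0,0,0,-0.08,0,0,0,-0.06,0,0.02,0.05,0,0,0.03,0.09,0,0,0.035,0.1,0,0,0.035,0.1,0,0,0.035,0.1,0,0]'

```text
clock: 18.4
position: [0.4471, -0.0189, 0.1326]
tool_rot: [-0.0, 0.997, -0.076, 0.0]
contact_force: [1.1, 0.1, -1.3]
opening: 0.0643
grasp_force: 45.6
```

Request:
drive_tool --moves '[0.05,0.1,0,0,0.05,0.1,0,0,0.05,0.1,0,0,0.05,0.1,0,0,0.05,0.1,0,0,0.05,0.1,0,0,0.05,0.1,0,0,0.04,0.08,0,0]'

```text
clock: 19.2
position: [0.5274, -0.269, 0.132]
tool_rot: [0.0, 0.997, -0.076, -0.0]
contact_force: [0.4, 0.1, -2.4]
opening: 0.0643
grasp_force: 45.6
```

Request:
drive_tool --moves '[0.03,0.06,0,0,0.02,0.04,0,0,0,0,0,0]'

```text
clock: 19.5
position: [0.5373, -0.3002, 0.1318]
tool_rot: [0.0, 0.997, -0.077, -0.0]
contact_force: [0.6, 0.6, -3.0]
opening: 0.0644
grasp_force: 45.6
```

```bash
python3 -c "
from h import *
tgt([.561,-.322,.075])"
```

```text
pos [ 0.5373 -0.3002  0.1318] yaw -8.79 rel scaled [0.0892 0.0597 0.1893] clk 19.5
```

Request:
drive_tool --moves '[0.04,0.025,0,0,0.05,0.035,0,0,0,0,0.06,0,0,0,0.06,0,0,0,0.05,0,0,0,0.015,0,0,0,0.006,0,0,0,0,0]'

```text
clock: 20.3
position: [0.5614, -0.3203, 0.0757]
tool_rot: [0.0, 0.997, -0.076, 0.0]
contact_force: [0.8, 0.1, -2.3]
opening: 0.0644
grasp_force: 45.6
```

Request:
drive_tool --moves '[0,0,0.004,0,0,0,0,0]'

```text
clock: 20.5
position: [0.5614, -0.3205, 0.0747]
tool_rot: [0.0, 0.997, -0.076, 0.001]
contact_force: [0.2, -0.9, -2.3]
opening: 0.0643
grasp_force: 45.6
```

```bash
python3 - <<'E'
from h import *
p=r.camera_params("scene");J,E=r.read_camera("scene");P=cloud(p,E);h=cv2.cvtColor(J,cv2.COLOR_RGB2HSV)
tgt([.561,-.322,.072]);t=r.observe()["position"]
m=(abs(P[...,0]-t[0])<.05)&(abs(P[...,1]-t[1])<.05)&(P[...,2]>.0)&(P[...,2]<.1)&(h[...,1]>130)&(h[...,0]<14)&(h[...,2]>50)
print(m.sum(),np.percentile(P[m][:,2],[1,50,99]).round(4))
E
```

```text
pos [ 0.5613 -0.3205  0.0746] yaw -8.68 rel scaled [-0.0001  0.005   0.0087] clk 20.55
484 [0.0094 0.0371 0.0807]
```

Request:
drive_tool --moves '[0,0,0.004,0,0,0,0.004,0,0,0,0,0]'

```text
clock: 20.85
position: [0.5612, -0.3206, 0.0725]
tool_rot: [0.0, 0.997, -0.076, 0.0]
contact_force: [-1.9, 0.4, 4.2]
opening: 0.0646
grasp_force: 46.2
```

Request:
drive_tool --moves '[0,0,0.004,0,0,0,0,0]'

```text
clock: 21.05
position: [0.5612, -0.3206, 0.0724]
tool_rot: [0.0, 0.997, -0.075, 0.0]
contact_force: [-5.0, 3.5, 13.4]
opening: 0.0644
grasp_force: 47.0
```

Contact with the tray floor. I release, rise, and check the cup and sleeves.

Request:
drive_tool --moves '[0,0,0,0,0,0,0,0,0,0,0,0,0,0,0,0,0,0,-0.06,0,0,0,-0.15,0,0,0,-0.15,0,0,0,0,0]' --claw 1

```text
clock: 21.85
position: [0.5644, -0.322, 0.1856]
tool_rot: [0.002, 0.997, -0.075, 0.005]
contact_force: [0.2, -0.1, 0.1]
opening: 0.0857
grasp_force: 0.0
```

Request:
drive_tool --moves '[-0.13,-0.08,0,0,-0.13,-0.08,0,0,-0.13,-0.08,0,0,0,-0.1,0,0,0,0,0,0]' --claw 0.6

```text
clock: 22.35
position: [0.4604, -0.1999, 0.1791]
tool_rot: [-0.0, 0.997, -0.075, 0.001]
contact_force: [1.6, -1.2, 0.9]
opening: 0.051
grasp_force: 0.0
```

```bash
cat >> h.py <<'E'
def sleeves(n="top",I=None):
    p=r.camera_params("top");I=r.read_camera("top")[0] if I is None else I
    h=cv2.cvtColor(I,cv2.COLOR_RGB2HSV);m=cv2.inRange(h,(8,90,60),(30,255,255));m[:,:270]=0;m[:,370:]=0;m[:140]=0;m[280:]=0
    for c in cv2.findContours(m,cv2.RETR_EXTERNAL,cv2.CHAIN_APPROX_NONE)[0]:
        if cv2.contourArea(c)<15: continue
        (u,v),_=cv2.minEnclosingCircle(c);X=cast(p,(u,v),.014);print("sleeve",round(u,1),round(v,1),X.round(4),"dia",round(2e3*np.sqrt(cv2.contourArea(c)/np.pi)*1.43/529,1))
E
python3 - <<'E'
from h import *
I,D=snap("top","t9");sleeves(I=I)
J,_=snap("scene","s9")
a=cv2.resize(J[230:390,90:290],None,fx=2,fy=2,interpolation=cv2.INTER_CUBIC);b=cv2.resize(I[140:300,250:450],None,fx=2,fy=2,interpolation=cv2.INTER_CUBIC)
cv2.imwrite("pics/v9.png",np.hstack([a,b])[...,::-1])
tgt([.428,-.13,.1])
E
```

```text
sleeve 335.0 259.0 [ 0.4278 -0.1302  0.014 ] dia 27.1
sleeve 295.7 164.2 [ 0.6949 -0.0296  0.014 ] dia 35.8
pos [ 0.4611 -0.2015  0.1788] yaw -8.59 rel scaled [-0.1451 -0.2193  0.2624] clk 22.45
```

View pics/v9.png

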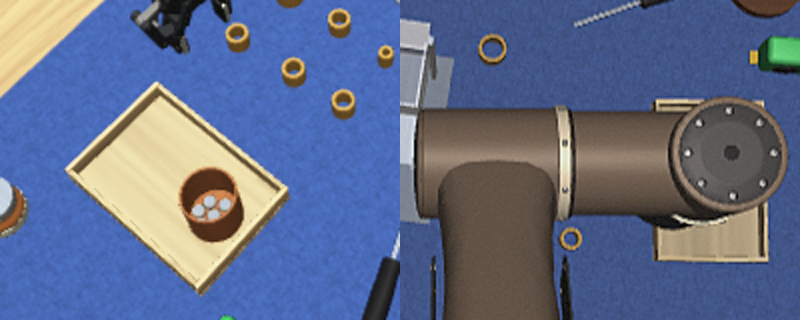

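The cup stands upright in the tray with the balls in it (left half, 210,205). The sleeves are where they were.

Request:
drive_tool --moves '[-0.07,-0.11,0,0,-0.075,-0.11,0,0,0,0,0.15,0,0,0,0.15,0,0,0,0.12,0,0,0,0.06,0,0,0,0,0]' --claw 0.65 --force 35

```text
clock: 23.15
position: [0.4261, -0.1309, 0.0317]
tool_rot: [0.001, 0.997, -0.076, -0.003]
contact_force: [-0.5, -1.0, 0.2]
opening: 0.0555
grasp_force: 0.0
```

```bash
cat >> h.py <<'E'
def ssl():
    p=r.camera_params("scene");I,D=snap("scene","ss")
    h=cv2.cvtColor(I,cv2.COLOR_RGB2HSV);m=cv2.inRange(h,(8,110,60),(30,255,255))
    for c in cv2.findContours(m,cv2.RETR_EXTERNAL,cv2.CHAIN_APPROX_NONE)[0]:
        A=cv2.contourArea(c);x,y,w,hh=cv2.boundingRect(c);X=cast(p,(x+(w-1)/2,y+(hh-1)/2),.014)
        if 40<A<500 and .35<X[0]<.75 and -.45<X[1]<.05: print("sl",X[:2].round(4),w,hh,A)
E
python3 -c "
from h import *
tgt([.428,-.13,.024]);ssl()"
```

```text
pos [ 0.4261 -0.1309  0.0317] yaw -8.75 rel scaled [ 0.0061 -0.0041  0.0258] clk 23.15
sl [ 0.611  -0.3264] 45 52 102.0
sl [ 0.5949 -0.1195] 11 14 111.0
sl [ 0.4627 -0.2808] 104 52 208.0
sl [ 0.6959 -0.0288] 15 18 195.0
sl [ 0.5178 -0.1221] 12 14 109.5
sl [ 0.5979 -0.0339] 8 11 48.5
sl [ 0.4284 -0.128 ] 12 14 110.5
sl [ 0.5196 -0.0321] 11 14 104.5
sl [ 0.4349 -0.0326] 15 17 177.0
```

Request:
drive_tool --moves '[0.007,0,0.024,0,0,0,0,0]'

```text
clock: 23.4
position: [0.4307, -0.1306, 0.0275]
tool_rot: [-0.0, 0.997, -0.076, 0.001]
contact_force: [0.3, 0.8, 0.9]
opening: 0.0557
grasp_force: 0.0
```

Request:
drive_tool --moves '[0,0,0,0,0,0,0,0,0,0,0,0,0,0,0,0,0,0,0,0,0,0,-0.1,0,0,0,-0.16,0]' --claw 0

```text
clock: 24.1
position: [0.4277, -0.1306, 0.1044]
tool_rot: [0.0, 0.997, -0.076, -0.003]
contact_force: [1.9, 0.6, -1.2]
opening: 0.0288
grasp_force: 34.9
```

```bash
python3 -c "
from h import *
tgt([.43,-.35,.031])"
```

```text
pos [ 0.4277 -0.1306  0.1044] yaw -8.70 rel scaled [0.1196 0.7215 0.2448] clk 24.1
```

Request:
drive_tool --moves '[0.024,0.144,0,0,0.024,0.144,0,0,0.024,0.144,0,0,0.024,0.144,0,0,0.024,0.144,0,0,0,0,0.1,0,0,0,0.08,0,0,0,0.02,0]'

```text
clock: 24.9
position: [0.4308, -0.3491, 0.0431]
tool_rot: [-0.001, 0.997, -0.077, -0.002]
contact_force: [-0.6, 0.6, -0.1]
opening: 0.0287
grasp_force: 34.9
```

```bash
python3 -c "
from h import *
tgt([.43,-.35,.033])"
```

```text
pos [ 0.4308 -0.3491  0.0431] yaw -8.77 rel scaled [-0.0022  0.0033  0.0337] clk 24.9
```

Request:
drive_tool --moves '[0,0,0.018,0,0,0,0.012,0,0,0,0,0]'

```text
clock: 25.2
position: [0.4333, -0.3492, 0.0368]
tool_rot: [0.0, 0.997, -0.075, 0.0]
contact_force: [0.5, -0.2, -0.6]
opening: 0.029
grasp_force: 34.9
```

Request:
drive_tool --moves '[0,0,0.004,0,0,0,0,0]'

```text
clock: 25.4
position: [0.4332, -0.3494, 0.0356]
tool_rot: [0.0, 0.997, -0.076, 0.001]
contact_force: [0.2, 0.3, 0.2]
opening: 0.0291
grasp_force: 34.9
```

Request:
drive_tool --moves '[0,0,0.005,0,0,0,0.003,0,0,0,0,0]'

```text
clock: 25.7
position: [0.4333, -0.3495, 0.0341]
tool_rot: [0.0, 0.997, -0.075, 0.001]
contact_force: [-2.2, 3.2, 12.1]
opening: 0.0286
grasp_force: 36.0
```

Request:
drive_tool --moves '[0,0,0,0,0,0,0,0,0,0,0,0,0,0,0,0,0,0,-0.08,0,0,0,-0.14,0,0,0,-0.06,0,0,0,0,0]' --claw 0.5

```text
clock: 26.5
position: [0.4345, -0.3502, 0.1197]
tool_rot: [0.001, 0.997, -0.075, 0.003]
contact_force: [0.2, 0.4, 0.3]
opening: 0.0428
grasp_force: 0.0
```

```bash
python3 -c "
from h import *
tgt([.518,-.1235,.1]);ssl()"
```

```text
pos [ 0.4345 -0.3502  0.1197] yaw -8.65 rel scaled [ 0.1611 -0.7891  0.0652] clk 26.5
sl [ 0.611  -0.3264] 45 52 103.0
sl [ 0.4287 -0.3472] 15 15 147.5
sl [ 0.3969 -0.3358] 15 17 52.5
sl [ 0.5949 -0.1195] 11 14 111.0
sl [ 0.4898 -0.2601] 76 52 97.0
sl [ 0.6959 -0.0288] 15 18 195.0
sl [ 0.5178 -0.1221] 12 14 109.5
sl [ 0.5979 -0.0339] 8 11 48.5
sl [ 0.5196 -0.0321] 11 14 104.5
sl [ 0.4349 -0.0326] 15 17 176.0
```

Request:
drive_tool --moves '[0.027,-0.1315,0,0,0.027,-0.1315,0,0,0.027,-0.1315,0,0,0.027,-0.1315,0,0,0.027,-0.1315,0,0,0.027,-0.1315,0,0,0,0,0.13,0,0,0,0.1,0]' --claw 0.65

```text
clock: 27.35
position: [0.5163, -0.1213, 0.0457]
tool_rot: [-0.0, 0.997, -0.075, -0.0]
contact_force: [0.1, 0.2, -0.3]
opening: 0.0558
grasp_force: 0.0
```

```bash
python3 -c "
from h import *
tgt([.518,-.1235,.026])"
```

```text
pos [ 0.5163 -0.1213  0.0457] yaw -8.56 rel scaled [0.0068 0.0065 0.0656] clk 27.35
```

Request:
drive_tool --moves '[0.006,0.006,0.04,0,0,0,0.02,0,0,0,0,0,0,0,0,0]'

```text
clock: 27.75
position: [0.5187, -0.1252, 0.0304]
tool_rot: [-0.0, 0.997, -0.076, 0.001]
contact_force: [-0.3, 0.3, 0.1]
opening: 0.0554
grasp_force: 0.0
```

Request:
drive_tool --moves '[0,0,0,0,0,0,0,0,0,0,0,0,0,0,0,0,0,0,0,0,0,0,-0.1,0,0,0,-0.16,0]' --claw 0

```text
clock: 28.45
position: [0.516, -0.125, 0.1065]
tool_rot: [0.0, 0.997, -0.076, -0.003]
contact_force: [0.1, 0.7, -1.0]
opening: 0.0279
grasp_force: 35.0
```

```bash
python3 -c "
from h import *
tgt([.43,-.295,.036])"
```

```text
pos [ 0.516  -0.125   0.1065] yaw -8.72 rel scaled [-0.196   0.6035  0.2367] clk 28.45
```

Request:
drive_tool --moves '[-0.0095,0.144,0,0,-0.0095,0.144,0,0,-0.0095,0.144,0,0,-0.0095,0.144,0,0,0,0,0.1,0,0,0,0.08,0,0,0,0.02,0,0,0,0,0]'

```text
clock: 29.25
position: [0.4802, -0.2938, 0.0473]
tool_rot: [-0.0, 0.997, -0.076, -0.001]
contact_force: [1.0, 0.4, -0.2]
opening: 0.028
grasp_force: 35.1
```

```bash
python3 -c "
from h import *
tgt([.478,-.294,.037])"
```

```text
pos [ 0.4802 -0.2938  0.0473] yaw -8.68 rel scaled [-0.0072  0.0016  0.0343] clk 29.25
```

Request:
drive_tool --moves '[0,0,0.018,0,0,0,0.014,0,0,0,0.004,0,0,0,0,0]'

```text
clock: 29.65
position: [0.4809, -0.2937, 0.037]
tool_rot: [0.0, 0.997, -0.075, 0.0]
contact_force: [1.0, -0.6, -0.8]
opening: 0.0277
grasp_force: 35.1
```

```bash
python3 -c "
from h import *
tgt([.478,-.294,.037]);print(r.observe()['contact_force'])"
```

```text
pos [ 0.4809 -0.2937  0.037 ] yaw -8.66 rel scaled [-0.0095  0.0023  0.0002] clk 29.65
[ 0.97621195 -0.58491393 -0.82976639]
```

Request:
drive_tool --moves '[0,0,0.004,0,0,0,0.004,0,0,0,0,0]'

```text
clock: 29.95
position: [0.4811, -0.2939, 0.0368]
tool_rot: [0.0, 0.997, -0.075, 0.001]
contact_force: [-6.4, 5.6, 20.7]
opening: 0.0277
grasp_force: 37.3
```

Request:
drive_tool --moves '[0,0,0,0,0,0,0,0,0,0,0,0,0,0,0,0,0,0,-0.08,0,0,0,-0.14,0,0,0,-0.04,0,0,0,0,0]' --claw 0.45

```text
clock: 30.75
position: [0.4822, -0.2944, 0.1147]
tool_rot: [0.0, 0.997, -0.076, 0.002]
contact_force: [-0.6, -0.5, -0.8]
opening: 0.0383
grasp_force: 0.0
```

```bash
python3 -c "
from h import *
tgt([.595,-.1202,.027]);ssl()"
```

```text
pos [ 0.4822 -0.2944  0.1147] yaw -8.67 rel scaled [ 0.283  -0.6308  0.2934] clk 30.75
sl [ 0.611  -0.3264] 45 52 103.5
sl [ 0.4287 -0.3472] 15 15 147.5
sl [ 0.4772 -0.2926] 14 16 143.0
sl [ 0.3947 -0.357 ] 19 17 63.0
sl [ 0.5949 -0.1195] 11 14 111.0
sl [ 0.6959 -0.0288] 15 18 195.0
sl [ 0.5979 -0.0339] 8 11 48.5
sl [ 0.5196 -0.0321] 11 14 103.5
sl [ 0.4349 -0.0326] 15 17 176.0
```

Request:
drive_tool --moves '[0.0565,-0.126,0,0,0.0565,-0.126,0,0,0.0565,-0.126,0,0,0.0565,-0.126,0,0,0.0565,-0.126,0,0,0,0,0.12,0,0,0,0.1,0,0,0,0,0]' --claw 0.65

```text
clock: 31.6
position: [0.5891, -0.1196, 0.0409]
tool_rot: [0.0, 0.997, -0.076, -0.005]
contact_force: [-0.0, -0.5, -1.2]
opening: 0.0554
grasp_force: 0.0
```

```bash
python3 -c "
from h import *
tgt([.595,-.1202,.028])"
```

```text
pos [ 0.5891 -0.1196  0.0409] yaw -8.71 rel scaled [ 0.0202 -0.0011  0.0428] clk 31.6
```

Request:
drive_tool --moves '[0.012,0,0.035,0,0,0,0.02,0,0,0,0,0,0,0,0,0]'

```text
clock: 32.0
position: [0.5969, -0.1207, 0.0306]
tool_rot: [-0.0, 0.997, -0.076, 0.0]
contact_force: [-0.4, 0.5, 0.4]
opening: 0.0557
grasp_force: 0.0
```

Request:
drive_tool --moves '[0,0,0,0,0,0,0,0,0,0,0,0,0,0,0,0,0,0,0,0,0,0,-0.1,0,0,0,-0.16,0]' --claw 0

```text
clock: 32.7
position: [0.5942, -0.1204, 0.1059]
tool_rot: [0.0, 0.997, -0.076, -0.003]
contact_force: [0.2, 1.1, 0.2]
opening: 0.0288
grasp_force: 34.8
```

```bash
python3 -c "
from h import *
tgt([.478,-.351,.036])"
```

```text
pos [ 0.5942 -0.1204  0.1059] yaw -8.72 rel scaled [-0.265   0.8181  0.2355] clk 32.7
```

Request:
drive_tool --moves '[-0.0885,0.1,0,0,-0.0885,0.1,0,0,-0.088,0.1,0,0,0,0.13,0,0,0,0.13,0,0,0,0.13,0,0,0,0.128,0,0,0,0,0.07,0]'

```text
clock: 33.5
position: [0.482, -0.3555, 0.0892]
tool_rot: [0.001, 0.997, -0.077, 0.003]
contact_force: [0.0, 0.9, -1.0]
opening: 0.0288
grasp_force: 34.8
```

Request:
drive_tool --moves '[0,0,0.08,0,0,0,0.04,0,0,0,0.02,0,0,0,0,0]'

```text
clock: 33.9
position: [0.4808, -0.3507, 0.0445]
tool_rot: [-0.0, 0.997, -0.075, -0.001]
contact_force: [0.2, 0.2, -0.1]
opening: 0.0286
grasp_force: 34.8
```

```bash
python3 -c "
from h import *
tgt([.478,-.351,.0365]);print(r.observe()['contact_force'])"
```

```text
pos [ 0.4808 -0.3507  0.0445] yaw -8.65 rel scaled [-0.0091  0.0024  0.0266] clk 33.9
[ 0.21432943  0.23611689 -0.14486663]
```

Request:
drive_tool --moves '[0,0,0.015,0,0,0,0.01,0,0,0,0.004,0,0,0,0,0]'

```text
clock: 34.3
position: [0.4813, -0.3509, 0.037]
tool_rot: [0.0, 0.997, -0.075, 0.0]
contact_force: [-1.1, 1.6, 3.3]
opening: 0.0286
grasp_force: 35.2
```

Request:
drive_tool --moves '[0,0,0.003,0,0,0,0,0]'

```text
clock: 34.5
position: [0.4814, -0.351, 0.0369]
tool_rot: [0.0, 0.997, -0.075, 0.001]
contact_force: [-3.5, 3.8, 12.2]
opening: 0.0288
grasp_force: 35.8
```

Request:
drive_tool --moves '[0,0,0,0,0,0,0,0,0,0,0,0,0,0,0,0,0,0,-0.08,0,0,0,-0.14,0,0,0,-0.06,0,0,0,0,0]' --claw 0.45

```text
clock: 35.3
position: [0.4827, -0.3519, 0.1227]
tool_rot: [0.001, 0.997, -0.075, 0.003]
contact_force: [0.6, 0.1, -0.4]
opening: 0.0384
grasp_force: 0.0
```

```bash
python3 -c "
from h import *
tgt([.5195,-.0323,.028]);ssl()"
```

```text
pos [ 0.4827 -0.3519  0.1227] yaw -8.66 rel scaled [-0.041  -1.072   0.3137] clk 35.3
sl [ 0.611  -0.3264] 45 52 99.5
sl [ 0.4775 -0.3494] 15 16 153.0
sl [ 0.4336 -0.3419] 9 16 55.5
sl [ 0.4772 -0.2926] 14 16 143.0
sl [ 0.6959 -0.0288] 15 18 195.0
sl [ 0.5979 -0.0339] 8 11 48.5
sl [ 0.5196 -0.0321] 11 14 103.5
sl [ 0.4349 -0.0326] 15 17 176.0
```

Request:
drive_tool --moves '[-0.005,-0.134,0,0,-0.005,-0.134,0,0,-0.005,-0.134,0,0,-0.005,-0.134,0,0,-0.005,-0.134,0,0,-0.005,-0.134,0,0,-0.005,-0.134,0,0,-0.005,-0.134,0,0]' --claw 0.65

```text
clock: 36.15
position: [0.5168, -0.0298, 0.1182]
tool_rot: [0.0, 0.997, -0.076, -0.001]
contact_force: [1.0, -0.6, -0.1]
opening: 0.0552
grasp_force: 0.0
```

Request:
drive_tool --moves '[0,0,0.14,0,0,0,0.1,0,0,0,0,0,0,0,0,0]'

```text
clock: 36.55
position: [0.5171, -0.0316, 0.0468]
tool_rot: [0.001, 0.997, -0.076, -0.001]
contact_force: [1.1, 0.3, -0.2]
opening: 0.0558
grasp_force: 0.0
```

```bash
python3 -c "
from h import *
tgt([.5195,-.0323,.03]);ssl()"
```

```text
pos [ 0.5171 -0.0316  0.0468] yaw -8.67 rel scaled [0.0083 0.001  0.056 ] clk 36.55
sl [ 0.611  -0.3264] 45 52 107.5
sl [ 0.4775 -0.3494] 15 16 158.0
sl [ 0.4287 -0.3472] 15 15 150.0
sl [ 0.4772 -0.2926] 14 16 147.0
sl [ 0.4618 -0.2798] 104 53 218.0
sl [ 0.6959 -0.0288] 15 18 195.0
sl [ 0.5979 -0.0339] 8 11 48.5
sl [ 0.5196 -0.0321] 11 14 106.5
sl [ 0.4349 -0.0326] 15 17 95.0
```

Request:
drive_tool --moves '[0.008,0,0.035,0,0,0,0.02,0,0,0,0,0,0,0,0,0]'

```text
clock: 37.0
position: [0.52, -0.0318, 0.0309]
tool_rot: [0.0, 0.997, -0.076, 0.0]
contact_force: [0.7, 0.2, -0.8]
opening: 0.0558
grasp_force: 0.0
```

Request:
drive_tool --moves '[0,0,0,0,0,0,0,0,0,0,0,0,0,0,0,0,0,0,0,0,0,0,-0.1,0,0,0,-0.16,0]' --claw 0

```text
clock: 37.7
position: [0.5177, -0.0321, 0.107]
tool_rot: [0.001, 0.997, -0.076, -0.003]
contact_force: [1.2, 0.7, -0.2]
opening: 0.0282
grasp_force: 34.9
```

```bash
python3 -c "
from h import *
tgt([.432,-.294,.036])"
```

```text
pos [ 0.5177 -0.0321  0.107 ] yaw -8.71 rel scaled [-0.1488  0.9056  0.2399] clk 37.7
```

Request:
drive_tool --moves '[-0.022,0.129,0,0,-0.022,0.129,0,0,-0.022,0.129,0,0,-0.022,0.129,0,0,-0.022,0.129,0,0,-0.022,0.129,0,0,-0.022,0.129,0,0,0,0,0.06,0]'

```text
clock: 38.5
position: [0.4334, -0.2961, 0.0923]
tool_rot: [0.001, 0.997, -0.077, 0.002]
contact_force: [0.4, 0.3, -1.2]
opening: 0.0279
grasp_force: 34.9
```

Request:
drive_tool --moves '[0,0,0.06,0,0,0,0.04,0,0,0,0.02,0,0,0,0,0]'

```text
clock: 38.9
position: [0.4331, -0.2921, 0.0541]
tool_rot: [-0.0, 0.997, -0.075, -0.001]
contact_force: [-0.2, -0.3, -0.2]
opening: 0.0283
grasp_force: 34.9
```

```bash
python3 -c "
from h import *
tgt([.432,-.294,.037])"
```

```text
pos [ 0.4331 -0.2921  0.0541] yaw -8.65 rel scaled [-0.0027  0.0068  0.057 ] clk 38.9
```

Request:
drive_tool --moves '[0,0.006,0.025,0,0,0,0.02,0,0,0,0.01,0,0,0,0.003,0,0,0,0,0]'

```text
clock: 39.4
position: [0.4332, -0.2942, 0.0375]
tool_rot: [0.0, 0.997, -0.076, 0.0]
contact_force: [-0.3, -0.1, -0.8]
opening: 0.0284
grasp_force: 35.0
```

Request:
drive_tool --moves '[0,0,0.003,0,0,0,0,0]'

```text
clock: 39.6
position: [0.4334, -0.2943, 0.0373]
tool_rot: [0.0, 0.997, -0.076, 0.0]
contact_force: [-2.5, 3.2, 8.5]
opening: 0.0284
grasp_force: 35.7
```

Request:
drive_tool --moves '[0,0,0,0,0,0,0,0,0,0,0,0,0,0,0,0,0,0,-0.08,0,0,0,-0.14,0,0,0,-0.15,0,0,0,-0.1,0]' --claw 0.45

```text
clock: 40.4
position: [0.4338, -0.2947, 0.1806]
tool_rot: [0.001, 0.997, -0.076, 0.001]
contact_force: [1.2, -0.4, -0.2]
opening: 0.0382
grasp_force: 0.0
```

Request:
drive_tool --moves '[0,-0.12,0,0,0,-0.12,0,0,0,-0.12,0,0,0,-0.12,0,0,0,-0.12,0,0,0,0,0,0,0,0,0,0]'

```text
clock: 41.1
position: [0.4604, -0.1156, 0.1775]
tool_rot: [-0.0, 0.997, -0.075, 0.0]
contact_force: [0.5, -1.0, -0.0]
opening: 0.0384
grasp_force: 0.0
```

```bash
python3 - <<'E'
from h import *
I,_=snap("scene","fin");J,_=snap("top","fint")
cv2.imwrite("pics/vf.png",np.hstack([cv2.resize(I[130:390,80:440],(540,390)),cv2.resize(J[180:280,370:440],(259,390))])[...,::-1])
ssl();print(r.observe()["clock"])
E
```

```text
sl [ 0.611  -0.3264] 45 52 103.5
sl [ 0.4775 -0.3494] 15 16 155.0
sl [ 0.4287 -0.3472] 15 15 148.5
sl [ 0.4772 -0.2926] 14 16 145.0
sl [ 0.4302 -0.2923] 14 16 143.5
sl [ 0.4342 -0.286 ] 84 42 193.0
sl [ 0.6959 -0.0288] 15 18 195.0
sl [ 0.5979 -0.0339] 8 11 48.5
sl [ 0.4349 -0.0326] 15 17 176.0
41.25
```

View pics/vf.png

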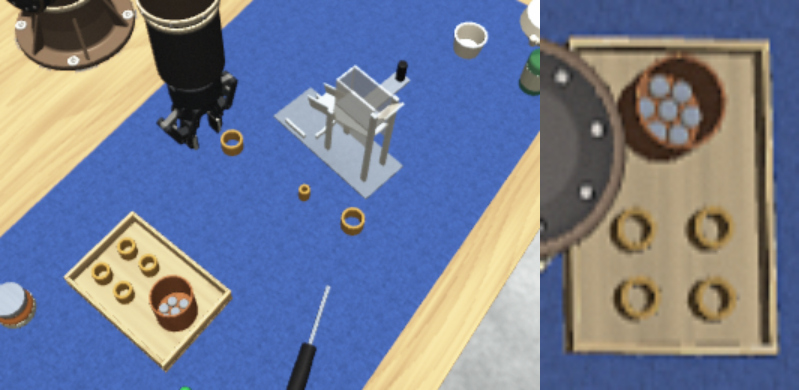

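The tray holds the upright cup with seven balls visible in it and all four 30 mm sleeves standing beside it. The hopper and chute are empty, the shutter is shut, there are no strays, and the gripper is clear.

```bash
python3 -c "
from h import *
print(r.close_job())"
```

```text
the job is handed in; nothing more can be done
None
```

Job handed in at 41 s of the 210 s: the filled cup stands upright in the tray (seven balls visible, hopper and chute empty) with all four 30 mm sleeves beside it, the shutter is against its shut stop, and nothing else was touched; the verdict was not shown.

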